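# Steer the positioning laser onto the round part seat

## Robot

A 6-joint arm with a two-finger parallel gripper is mounted at the origin on the work surface. World frame = base frame: x ahead of the robot, y to its left, z up, the work surface at z = 0. Lengths are in m, angles in rad, forces in N, time in s.
With the tool pointing down it reaches from about 0.375 to 0.975 m from the base axis. Payload 3.8 kg.
Tool frame: the origin (TCP) lies midway between the tips of the shut fingers; the grasp point (between the pads) lies 19 mm behind it (arm.pinch_z is the distance from the TCP to the grasp point, in m); z points along the fingers, y is the line along which they close (so a half turn about z gives the same grasp; the last joint's range is limited). The gripper opens to 88 mm and grips with 3 to 60 N. Pads are 18 mm wide; open, the fingers measure 123 mm over their backs; the gripper's body (75 mm by 187 mm) begins 45 mm behind the grasp point.
Start: joints at [1.183, 0.264, 1.604, -0, 1.274, -0.037], TCP at [0.232, 0.634, 0.239] pointing down, gripper open.
Joint ranges: [-2.63, 2.63], [-0.94, 2.18], [0.31, 2.57], [-1.31, 4.45], [0, 2.66], [-2.55, 2.55]. Speed limits (rad/s): [2.57, 2.57, 3.14, 3.14, 3.14, 3.14].

## Interface

Orientations are given as a rotation vector (axis times angle).
In Python, from cell import arm, camera, get_calibration gives the robot as it stands.
- The arm moves only by the shell command python3 -m crank 'ROWS' [FORCE]. ROWS is JSON, a list of rows, each a list of 3 entries, a list of its own where there are three numbers: the shift along the tool's x, y, z in m, then the turn, a rotation vector about the tool's x, y, z in rad, then the closure, from 0 (fully open) to 1 (shut). A call has 1 to 8 rows; each row shifts and turns the commanded pose from where the row before left it, along the tool's axes as they then stand; what a row does not reach is not made up. A row lasts 1/10 s, in which the tool goes at most 50 mm and 8.59 degrees, less where a joint would pass 70% of its speed; a pose out of reach is approached as far as the arm can. A call is refused whole if a number of a shift passes 0.05 or a number of a turn 0.15, either way. A call with a gripper value outside its range is refused whole. The fingers move at their own pace and stop on an object; FORCE is the grip in N (left out, the last holds). Time passes only in rows, so rows that do not move let the fingers close. It gives the time, the measured TCP pose, the force, the opening and the grip force at its end, in the units of the state.
- arm.sense(): the state, without advancing time (a new reading comes with each control period).
- camera(name): name is "scene" or "top" or "wrist"; returns the picture (400x640x3 uint8, blue, green, red); there is no depth.
- get_calibration(name): a dict with "intrinsics" (3x3 intrinsics, pixels), "origin" and "rotation" of the camera in the world. Camera axes: x right, y down, z forward; pixel columns grow to the right and rows downward; lengths in m; the calibration is good to about 2 mm. The wrist camera is an equidistant fisheye: a pixel r from the principal point sees the ray r / f radians off the axis. A picture is of the moment at which its call begins: read the wrist's pose just before it. get_calibration takes no time and is no camera call; for the wrist camera it gives the pose at the moment of the call.
- arm.finish_job(): hands the job in; it is judged then, once.
The state is a dict: "time": time; "joints": joint angles; "joint_vel": joint speeds; "joint_torque": joint torques, N m; "eef_pos": TCP position; "eef_rot": TCP orientation; "ft_force": force on the tool from outside, world axes, zero at the start; "moment": the same for the moment, N m; "gripper_width": opening from 0.0 (shut) to 1.0 (fully open); "finger_force": force on a finger pad.
Only numpy, scipy, OpenCV 4.12 (cv2) and the standard library are available. Lean on these libraries where they do the work, as an engineer would, in place of code of your own. Each camera call takes 0.05 s, during which the arm holds its last target. There are 200 camera calls.

## Task

Aim the bench's laser spot at the round seat. First pull up the T-handled spring pin that brakes the mirror screws and turn it counter-clockwise until it rests in its notch and stays up by itself; then turn the two wing screws so that the red spot lies wholly inside the round outline on the plate; finally lift the pin, turn it back and let it down fully home so that the screws are braked with the spot still in the circle. Leave the other things on the bench where they are.

Things in the scene. Friction and masses are not known exactly. Their poses are not given: they have to be found in the camera images.
- unit: Fixed grey base 190 x 255 x 32 mm, origin on the table 5 mm to -y of its centre. In its frame (mm): screw_a at (65, 0), screw_b at (-65, 0), T-handled pin at (0, 95); a swing arm pivoted on screw_b's axis carries the upright mirror frame, 127 high, 80 to -y of the screws; black laser tube 58 high at (70, -115). Yaw within 0.2 rad: screw_b is nearer the robot, screw_a farther, the pin left (+y).
- screw_a_grip (a point): Black wing handle of a screw with a vertical axis: bar 70 mm long, 14 mm thick, 35 mm tall (z 85 to 120 mm over the table). The point is on the screw's axis, 108 mm above the table, and turns with the wing: its x axis runs along the wing, so pinch across its y axis. screw_a: the farther wing.
- screw_b_grip (a point): Black wing handle of a screw with a vertical axis: bar 70 mm long, 14 mm thick, 35 mm tall (z 85 to 120 mm over the table). The point is on the screw's axis, 108 mm above the table, and turns with the wing: its x axis runs along the wing, so pinch across its y axis. screw_b: the nearer wing.
- screw_a (a joint): Angle, rad, counter-clockwise from above positive, stops at -1.9 and 1.9; 0: wing along the unit's x axis. Each +1 rad swings mirror and spot 0.125 rad counter-clockwise about screw_b's axis, 400 mm from the spot: about 50 mm along the unit's +x. Pin up: 0.06 N m friction, stays as left. Pin home: a bar presses on its flange, braked (about 0.4 N m).
- screw_b (a joint): Angle of screw_b relative to the swing arm, same sign, stops, friction and brake. Each +1 rad draws the spot 50 mm nearer to screw_b's axis, straight towards it (about the unit's +y); each -1 rad 50 mm farther off.
- pin_grip (a point): T-handle of the spring pin: dark steel bar 70 mm long, 14 mm thick, 35 mm tall; pin home, it spans z 85 to 120 mm above the table. The point is on the pin's vertical axis, 108 mm above the table when home; it rises and turns with the handle. The bar runs along the point's y axis (the unit's y axis at turn 0), so pinch across its x axis.
- pin_lift (a joint): Lift of the pin, m: 0 home (brake on), at most 0.032. A spring pulls it down, 12 N at home, 17 N at the top. Its cross bar is held in a slot until lifted 0.018; lift it 0.023 or more to turn past a small tooth; in the rest notch it stands at 0.018 (0.005 more clears the tooth). Its brake bar stays below 75 mm.
- pin_turn (a joint): Turn of the T-handle, rad, counter-clockwise from above: 0 at home (the slot allows about 0.1 either way), rest notch at 1.2, stop at 1.27. Between them, let go, it stands on the ledge unnotched or, below about 0.2, drops home.
- plate: Grey projection plate fixed to the bench right of the unit (its -y side), 200 x 200 x 12 mm, origin at the centre of its underside. At both screws 0 the spot is within 10 mm of its centre.
- spot_center (a point): Centre of the red light spot, a disc 16 mm across, 15 mm above the table, drawn just above the plate's cards.
- card_round: White card 62 mm square, 1.5 mm thick, fixed on the plate, printed in black with a round outline (circle of 32 mm inner, 40 mm outer diameter) about its centre: the target. Origin at the centre of its underside. It may be in any of the plate's four quarters.
- card_square: Like it, with a square outline 37 mm wide: not the target.
- card_triangle: Like it, with a triangle: not the target.
- card_cross: Like it, with a diagonal cross: not the target.
- cap_unit: Loose black cap with white inlay, 60 mm across, 20 mm high, lying on the unit's base beside the pin; below the fingertips of a proper grasp. Origin under its centre.
- cap_mid: Black cap, 60 mm across, 20 mm high, on the table between the unit and the plate.
- cap_right: Black cap, 60 mm across, 20 mm high, on the table right of the plate.
- disc_stack: Stack of white discs, one piece, 60 mm across, 36 mm high.
- glue_bottle: White square bottle, 62 mm wide, 148 mm high with red collar and black ball top.
- strip: White flat strip 170 x 38 x 8 mm, on the table right of the plate.
- driver: Screwdriver lying on the table left of the unit (+y).
There are look-alikes about, which are no part of the job. What is shaped like the cap_unit but pink or turquoise is not meant.

How it is judged:
On the way, in this order (a step that is already met when the one before it is completed fails the run):
1. the pin is up and turned, resting in its notch, let go (value of joint pin_lift between 0.014 and 0.021 m and value of joint pin_turn above 1 rad and contact force between the fingers and pin_turn below 0.3 N), for 0.2 s.
2. with the pin still up, the spot lies inside the round outline and the screws are let go (horizontal distance between spot_center and card_round below 0.0085 m and value of joint pin_lift above 0.014 m and value of joint pin_turn above 1 rad and velocity of joint screw_a between -0.05 and 0.05 rad/s and velocity of joint screw_b between -0.05 and 0.05 rad/s and contact force between the fingers and screw_a below 0.3 N and contact force between the fingers and screw_b below 0.3 N), for 0.2 s.
3. the pin is home again, with the spot inside the round outline (value of joint pin_lift below 0.004 m and value of joint pin_turn below 0.2 rad and horizontal distance between spot_center and card_round below 0.0085 m), for 0.2 s.
At the end, for the whole second after the job is handed in: The spot's centre is within 8.5 mm of the centre of the round outline, the pin is home (lift under 4 mm, turn under 0.2 rad), the screws and all else are at rest (all of step 3 and velocity of joint screw_a between -0.05 and 0.05 rad/s and velocity of joint screw_b between -0.05 and 0.05 rad/s and linear speed of each of cap_unit, cap_mid, cap_right, disc_stack, glue_bottle, strip, driver below 0.02 m/s); the robot touches nothing.
It fails at once if a bystander is moved more than 30 mm (distance of any of cap_unit, cap_mid, cap_right, disc_stack, glue_bottle, strip, driver from where it was at the start of the episode above 0.03 m).
It also fails if it takes over 72 s, if anything falls off the work surface, if the arm or the gripper's body presses on something with over 40 N, if the wrist force passes 120 N, or if a joint passes its speed limit or range.

## Working session

There is one attempt and no reset: what is moved stays moved. The work goes in short steps, Python scripts to look and compute and a shell command to move; the robot and the scene stay as the last step left them, time stands still between calls to the robot, and variables do not carry over. Pictures are saved under pics/ and viewed, at most 10 in all, crops included, and the job is handed in when it is done.

```bash
mkdir -p pics; cat > h.py <<'E'
import numpy as np, cv2
from cell import arm, camera, get_calibration
from scipy.spatial.transform import Rotation as R
def ray(n,u,v,z):
    c=get_calibration(n);K=np.array(c["intrinsics"]);Rm=np.array(c["rotation"]);o=np.array(c["origin"])
    d=Rm@(np.linalg.inv(K)@[u,v,1]); return o+d*(z-o[2])/d[2]
def proj(n,p):
    c=get_calibration(n);K=np.array(c["intrinsics"]);q=np.array(c["rotation"]).T@(np.array(p)-c["origin"]);q=K@q
    return q[:2]/q[2]
E
python3 - <<'E'
from h import *
for n in("top","scene"):
    cv2.imwrite(f"pics/{n}0.png",camera(n)); c=get_calibration(n); print(n,c)
print(arm.sense())
E
```

```text
top {'intrinsics': array([[398.42417372,   0.        , 318.79187208],
       [  0.        , 398.42417372, 201.15410728],
       [  0.        ,   0.        ,   1.        ]]), 'origin': array([ 0.51372884, -0.04379454,  1.17563315]), 'rotation': array([-2.1567277 ,  2.21669953, -0.07108738])}
scene {'intrinsics': array([[415.27504629,   0.        , 322.86037428],
       [  0.        , 415.27504629, 206.10697741],
       [  0.        ,   0.        ,   1.        ]]), 'origin': array([ 1.05121989, -0.74813818,  1.03951861]), 'rotation': array([-2.32547195, -0.6645345 ,  0.27945108])}
{'time': 0.1, 'joints': array([ 1.18308760e+00,  2.64704272e-01,  1.60520042e+00, -1.75815423e-05,
        1.27373120e+00, -3.68984108e-02]), 'joint_vel': array([ 1.05888189e-03, -2.50716412e-03, -2.06816957e-03, -5.56641463e-04,
        2.29359946e-03, -4.23749493e-05]), 'joint_torque': array([-1.42762651e-04, -5.03619576e+01, -3.58072400e+01,  7.30319624e-02,
        2.32562766e-02, -6.80278686e-05]), 'eef_pos': array([0.23173515, 0.63329717, 0.23751469]), 'eef_rot': array([-0.54814968, -3.09297991,  0.00314259]), 'ft_force': array([-0.32153236,  0.04190006, -0.97903928]), 'moment': array([ 0.05887571,  0.0157441 , -0.01320481]), 'finger_force': 0.0, 'gripper_width': 1.0016978175748055}
```

View pics/top0.png

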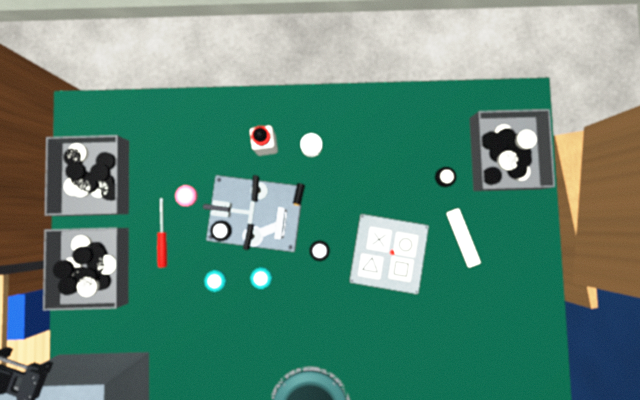

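View pics/scene0.png

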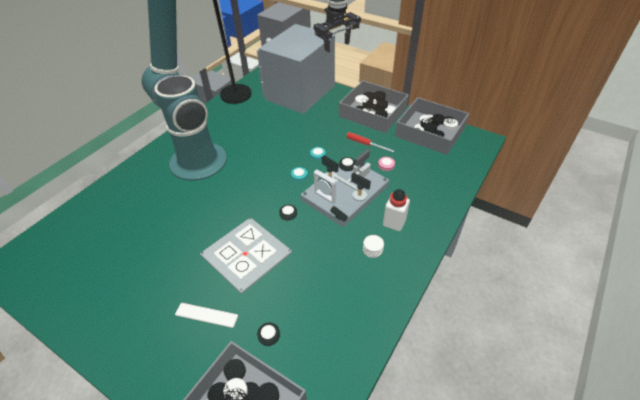

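The top view shows the unit at about (255,213), with wings at (255,188) and (249,237) and the pin bar near (219,208). The plate is at (389,254), the spot at (391,252) and the round card at (405,244), which is the far-right quarter. I'll zoom in next.

```bash
sed -i 's/Rm=np.array(c\["rotation"\])/Rm=R.from_rotvec(c["rotation"]).as_matrix()/; s/np.array(c\["rotation"\]).T/R.from_rotvec(c["rotation"]).as_matrix().T/' h.py
python3 - <<'E'
from h import *
im=np.mean([camera("top").astype(float) for _ in range(4)],0).astype(np.uint8)
cv2.imwrite("pics/top_avg.png",im)
a=cv2.resize(im[165:265,195:315],None,fx=6,fy=6,interpolation=cv2.INTER_CUBIC)[:600]
cv2.imwrite("pics/unit.png",a)
# spot
hsv=cv2.cvtColor(im,cv2.COLOR_BGR2HSV)
x0,y0=350,210
s=hsv[y0:300,x0:435].astype(float); sat=s[...,1]*(((s[...,0]<12)|(s[...,0]>168))&(s[...,1]>70))
ys,xs=np.mgrid[y0:300,x0:435]; u=(sat*xs).sum()/sat.sum();v=(sat*ys).sum()/sat.sum()
print("spot",u,v,ray("top",u,v,.015),(sat>0).sum())
# card components: white
g=im.min(2); m=((g>215)).astype(np.uint8); m[:, :350]=0;m[:,435:]=0
m2=cv2.morphologyEx(m,cv2.MORPH_CLOSE,np.ones((3,3)))
n,l,st,ce=cv2.connectedComponentsWithStats(m2)
for i in range(1,n):
    if st[i,4]>60: print(st[i],ce[i],ray("top",*ce[i],.0135))
print(np.percentile(g[225:285,360:420],[10,50,90]))
# green mask: unit and plate outline
ng=((hsv[...,0]<65)|(hsv[...,0]>95)|(hsv[...,1]<110)).astype(np.uint8)
n,l,st,ce=cv2.connectedComponentsWithStats(ng)
for i in range(1,n):
    if 2000<st[i,4]<20000:
        r=cv2.minAreaRect(cv2.findContours((l==i).astype(np.uint8),0,1)[0][0]);print(st[i],r)
        if 200<r[0][0]<420:
            for p in cv2.boxPoints(r): print(p,ray("top",*p,.032 if r[0][0]<320 else .012))
E
```

```text
spot 391.68977144998127 252.03596852753842 [ 0.43766634 -0.24999241  0.015     ] 19
[380  12  26  27 215] [393.86046512  25.85116279] [ 1.11349279 -0.2834955   0.0135    ]
[411  33  24  33 399] [425.94736842  45.51629073] [ 1.04989469 -0.3772247   0.0135    ]
[ 352  217   74   75 4263] [389.09500352 253.65141919] [ 0.43312537 -0.2425651   0.0135    ]
[218. 247. 255.]
[ 203  175  101   77 6094] ((250.89776611328125, 212.11709594726562), (96.8319320678711, 72.9472885131836), 7.431407928466797)
[198.171  242.0223] [0.48225716 0.30478896 0.032     ]
[207.60594 169.68773] [0.6899154  0.27596706 0.032     ]
[303.6245 182.2119] [ 0.64581489 -0.00091249  0.032     ]
[294.18958 254.54646] [0.43923   0.0311324 0.032    ]
[ 349  214   80   81 5025] ((388.81085205078125, 253.63514709472656), (71.18476104736328, 71.34915924072266), 9.462322235107422)
[347.8379 282.973 ] [ 0.35221206 -0.12051683  0.012     ]
[359.56763 212.5946 ] [ 0.55442088 -0.16129805  0.012     ]
[429.7838 224.2973] [ 0.51471857 -0.36460882  0.012     ]
[418.05408 294.6757 ] [ 0.31343785 -0.32158608  0.012     ]
```

View pics/unit.png

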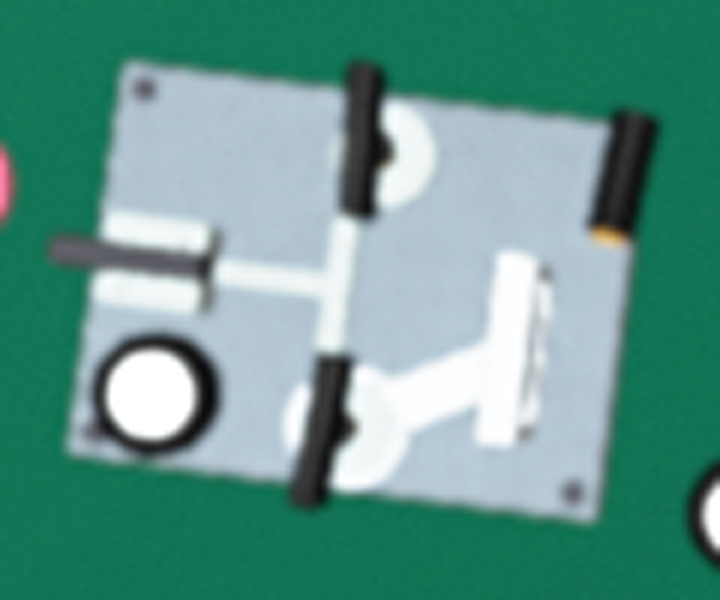

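```bash
cat >> h.py <<'E'
def spot(im):
    hsv=cv2.cvtColor(im,cv2.COLOR_BGR2HSV); x0,y0=350,210
    s=hsv[y0:300,x0:435].astype(float); sat=s[...,1]*(((s[...,0]<12)|(s[...,0]>168))&(s[...,1]>70))
    ys,xs=np.mgrid[y0:300,x0:435]; return (sat*xs).sum()/sat.sum(),(sat*ys).sum()/sat.sum()
def tool():
    s=arm.sense(); M=R.from_rotvec(s["eef_rot"]).as_matrix()
    return s,M
def go(p,closing):
    """grasp point p, closing-line yaw (mod pi): print tool-frame shift (before turn) and turn about tool z"""
    s,M=tool(); tcp=np.array(p)-[0,0,-0.0]; tcp=tcp+np.array([0,0,-arm.pinch_z])
    y=np.arctan2(M[1,1],M[0,1]); d=(closing-y+np.pi/2)%np.pi-np.pi/2
    print("shift",(M.T@(tcp-s["eef_pos"])).round(4),"turn z",round(-d,3),"tilt",M[:,2].round(3),"j6",s["joints"][5].round(3),"t",s["time"])
E
python3 - <<'E'
from h import *
im=cv2.imread("pics/top_avg.png")
P=lambda c,z:ray("top",c[0]/6+195-.4,c[1]/6+165-.4,z)
cen=(P((123,62),.032)+P((598,522),.032))/2
ex=P((123,62),.032)-P((68,455),.032); ey=P((68,455),.032)-P((598,522),.032)
print("edges",np.linalg.norm(ex),np.linalg.norm(ey),np.arctan2(ex[1],ex[0]),np.arctan2(-ey[0],ey[1]))
yaw=(np.arctan2(ex[1],ex[0])+2*np.arctan2(-ey[0],ey[1]))/3
U=R.from_rotvec([0,0,yaw]).as_matrix(); o=cen-U@[0,.005,0]; o[2]=0
print("yaw",yaw,"o",o)
for n,q in dict(a=(.065,0),b=(-.065,0),pin=(0,.095)).items():
    print(n,o+U@[*q,.108], "proj top",(proj("top",o+U@[*q,.12])-[194.6,164.6])*6)
for n,(p,q) in dict(a=((364,65),(357,215)),b=((336,355),(307,505)),pin=((50,248),(212,265))).items():
    p,q=P(p,.12),P(q,.12);d=p-q;print(n,(p+q)/2,np.linalg.norm(d),"ang",np.arctan2(d[1],d[0]))
c=cv2.resize(im[210:300,345:435],None,fx=6,fy=6,interpolation=cv2.INTER_CUBIC);cv2.imwrite("pics/plate.png",c)
s=ray("top",*spot(im),.015); b=o+U@[-.065,0,0]
print("spot",s,"r",np.linalg.norm((s-b)[:2]))
print("tool",tool()[1].round(3))
E
```

```text
edges 0.18995031167340162 0.25477223129627863 -0.14858529832333683 -0.15210654602598656
yaw -0.15093279679177 o [0.56005111 0.13763051 0.        ]
a [0.62431214 0.12785708 0.108     ] proj top [357.26034292 139.25343545]
b [0.49579008 0.14740393 0.108     ] proj top [317.70951906 431.06071371]
pin [0.57433535 0.23155048 0.108     ] proj top [124.83039298 258.12469173]
a [0.6240095  0.12642071 0.12      ] 0.06689397384881005 ang -0.06312641677278638
b [0.49627712 0.14571399 0.12      ] 0.06687123338036548 ang -0.20771486510057532
pin [0.57498147 0.2288246  0.12      ] 0.07223143873566404 ang 1.4389036987676018
spot [ 0.43766634 -0.24999241  0.015     ] r 0.4016244768375416
tool [[-0.939  0.344 -0.   ]
 [ 0.344  0.939 -0.001]
 [ 0.    -0.001 -1.   ]]
```

View pics/plate.png

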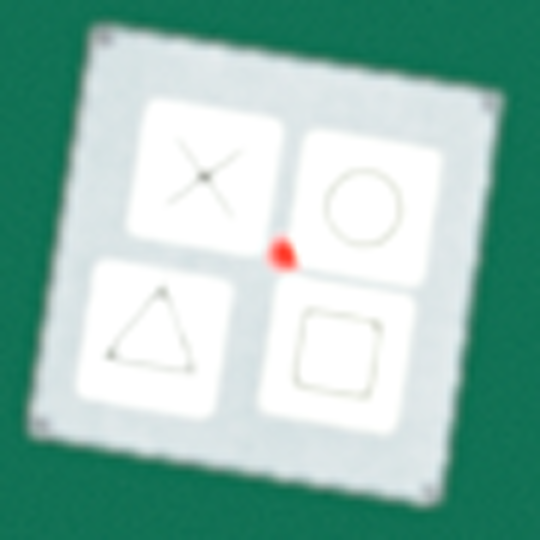

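The circle centre is at crop (364,208), which is top-image pixel (405.3,244.25). The spot is at crop (282,255). Next I compute the needed screw turns and the first approach.

```bash
cat >> h.py <<'E'
B=np.array([.4958,.1474]); TGT=ray("top",405.3,244.25,.0135)
def need(s):
    a=s[:2]-B;b=TGT[:2]-B
    d=(np.arctan2(b[1],b[0])-np.arctan2(a[1],a[0]))/.125
    print("spot err mm",((TGT-s)[:2]*1000).round(1),"screw_a",d.round(3),"screw_b",((np.linalg.norm(a)-np.linalg.norm(b))/.05).round(3))
E
python3 - <<'E'
from h import *
need(ray("top",*spot(cv2.imread("pics/top_avg.png")),.015)); go([.5745,.231,.108],-.142)
E
```

```text
spot err mm [ 21.3 -40.6] screw_a 0.49 screw_b -0.758
shift [-0.4601 -0.2603  0.1491] turn z 1.362 tilt [-0.    -0.001 -1.   ] j6 -0.037 t 0.3
```

```bash
python3 -m crank '[[[-0.0383,-0.0217,0],[0,0,0],0],[[-0.0383,-0.0217,0],[0,0,0],0],[[-0.0383,-0.0217,0],[0,0,0],0],[[-0.0383,-0.0217,0],[0,0,0],0],[[-0.0383,-0.0217,0],[0,0,0],0],[[-0.0383,-0.0217,0],[0,0,0],0],[[-0.0383,-0.0217,0],[0,0,0],0],[[-0.0383,-0.0217,0],[0,0,0],0]]' 60
python3 -m crank '[[[-0.0383,-0.0217,0],[0,0,0],0],[[-0.0383,-0.0217,0],[0,0,0],0],[[-0.0383,-0.0217,0],[0,0,0],0],[[-0.0383,-0.0217,0],[0,0,0],0],[[0,0,0],[0,0,0.136],0],[[0,0,0],[0,0,0.136],0],[[0,0,0],[0,0,0.136],0],[[0,0,0],[0,0,0.136],0]]'
python3 -m crank '[[[0,0,0],[0,0,0.136],0],[[0,0,0],[0,0,0.136],0],[[0,0,0],[0,0,0.136],0],[[0,0,0],[0,0,0.136],0],[[0,0,0],[0,0,0.136],0],[[0,0,0],[0,0,0.136],0],[[0,0,0],[0,0,0],0],[[0,0,0],[0,0,0],0]]'
python3 -c "
from h import *
go([.5745,.231,.108],-.142)"
```

```text
time: 1.1
eef_pos: [0.461, 0.3641, 0.2389]
eef_rot: [0.548, 3.093, 0.001]
ft_force: [-0.0, 0.3, 1.0]
gripper_width: 0.996
finger_force: 0.0
time: 1.9
eef_pos: [0.5742, 0.231, 0.2386]
eef_rot: [-1.368, -2.828, 0.0]
ft_force: [-0.1, -0.3, -0.3]
gripper_width: 1.002
finger_force: 0.0
time: 2.7
eef_pos: [0.574, 0.2314, 0.2387]
eef_rot: [-2.368, -2.064, 0.0]
ft_force: [0.2, -0.2, -0.6]
gripper_width: 1.001
finger_force: 0.0
shift [-0.0003  0.0005  0.1494] turn z 0.005 tilt [-0. -0. -1.] j6 0.48 t 2.7
```

```bash
python3 -m crank '[[[0,0,0.04],[0,0,0],0],[[0,0,0.04],[0,0,0],0],[[0,0,0.035],[0,0,0],0],[[0,0,0.02],[0,0,0],0],[[0,0,0.0145],[0,0,0],0],[[0,0,0],[0,0,0],0]]'
python3 -m crank '[[[0,0,0],[0,0,0],0.6],[[0,0,0],[0,0,0],1],[[0,0,0],[0,0,0],1],[[0,0,0],[0,0,0],1],[[0,0,0],[0,0,0],1],[[0,0,0],[0,0,0],1]]' 60
python3 -m crank '[[[0,0,0],[0,0,0],1],[[0,0,0],[0,0,0],1],[[0,0,-0.005],[0,0,0],1],[[0,0,-0.008],[0,0,0],1],[[0,0,-0.008],[0,0,0],1],[[0,0,-0.006],[0,0,0],1],[[0,0,0],[0,0,0],1]]'
```

```text
time: 3.3
eef_pos: [0.5725, 0.2308, 0.0868]
eef_rot: [-2.369, -2.061, 0.006]
ft_force: [0.1, 0.6, -0.2]
gripper_width: 1.003
finger_force: 0.0
time: 3.9
eef_pos: [0.5742, 0.2314, 0.0896]
eef_rot: [2.371, 2.061, 0.001]
ft_force: [-0.7, 0.2, 0.0]
gripper_width: 0.481
finger_force: 0.0
time: 4.6
eef_pos: [0.5743, 0.2307, 0.1143]
eef_rot: [2.371, 2.06, -0.001]
ft_force: [7.5, 0.4, -15.9]
gripper_width: 0.149
finger_force: 60.0
```

```bash
python3 -m crank '[[[0,0,-0.002],[0,0,0],1],[[0,0,0],[0,0,-0.13],1],[[0,0,0],[0,0,-0.13],1],[[0,0,0],[0,0,-0.13],1],[[0,0,0],[0,0,-0.13],1],[[0,0,0],[0,0,-0.13],1],[[0,0,0],[0,0,-0.13],1],[[0,0,0],[0,0,-0.13],1]]'
python3 -m crank '[[[0,0,0],[0,0,-0.13],1],[[0,0,0],[0,0,-0.13],1],[[0,0,0],[0,0,-0.04],1],[[0,0,0],[0,0,0],1],[[0,0,0],[0,0,0],1]]'
python3 -c "
from h import *
s,M=tool();print(s['moment'],np.arctan2(M[1,1],M[0,1])+.151-np.pi);cv2.imwrite('pics/p1.png',camera('scene')[110:240,270:430].repeat(4,0).repeat(4,1))"
```

```text
time: 5.4
eef_pos: [0.5752, 0.2311, 0.1174]
eef_rot: [1.216, 2.894, 0.001]
ft_force: [8.1, 0.6, -14.5]
gripper_width: 0.153
finger_force: 60.0
time: 5.9
eef_pos: [0.5753, 0.2313, 0.116]
eef_rot: [0.778, 3.041, 0.001]
ft_force: [8.8, 1.8, -16.4]
gripper_width: 0.154
finger_force: 60.0
[ 0.3779071  -1.58597815 -0.01466736] -1.9205607609401314
```

View pics/p1.png

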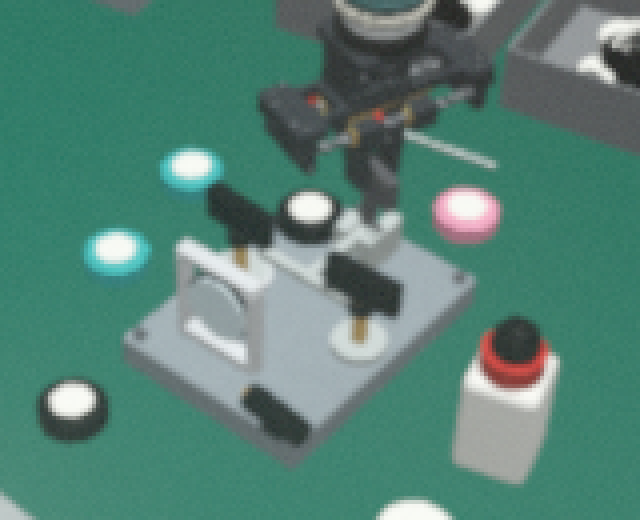

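The gripper holds the bar up and has turned it about 1.22 rad. Now I lower it into the notch, let go and rise.

```bash
python3 -m crank '[[[0,0,0.004],[0,0,0.01],1],[[0,0,0.004],[0,0,0],1],[[0,0,0.001],[0,0,0],1],[[0,0,0],[0,0,0],1],[[0,0,0],[0,0,0],1]]'
python3 -m crank '[[[0,0,0],[0,0,0],0.6],[[0,0,0],[0,0,0],0.4],[[0,0,0],[0,0,0],0.3],[[0,0,0],[0,0,0],0.3],[[0,0,-0.05],[0,0,0],0.3],[[0,0,-0.05],[0,0,0],0.3],[[0,0,0],[0,0,0],0.3]]'
python3 -c "
from h import *
go([.6243,.128,.108],np.pi/2-.07)"
```

```text
time: 6.45
eef_pos: [0.5758, 0.2315, 0.1151]
eef_rot: [0.792, 3.036, 0.002]
ft_force: [-6.2, -4.6, 21.2]
gripper_width: 0.153
finger_force: 60.0
time: 7.15
eef_pos: [0.5787, 0.2331, 0.2176]
eef_rot: [0.791, 3.029, 0.012]
ft_force: [0.5, 0.4, 1.6]
gripper_width: 0.7
finger_force: 0.0
shift [-0.0901 -0.0707  0.1284] turn z -0.441 tilt [ 0.013  0.005 -1.   ] j6 -0.717 t 7.15
```

```bash
python3 -m crank '[[[-0.045,-0.035,0],[0,0,-0.11],0.3],[[-0.045,-0.04,0],[0,0,-0.11],0.3],[[0,0,0],[0,0,0],0.3]]'
python3 - <<'E'
from h import *
t=camera("top");s=camera("scene")
a=cv2.resize(t[185:250,195:265],None,fx=5,fy=5,interpolation=cv2.INTER_CUBIC)
b=cv2.resize(s[140:205,320:390],None,fx=5,fy=5,interpolation=cv2.INTER_CUBIC)
cv2.imwrite("pics/p2.png",np.hstack([a,b]))
for z in(.12,.138,.143):print(z,(proj("scene",[.5745,.231,z])-[319.6,139.6])*5,(proj("top",[.5745,.231,z])-[194.6,184.6])*5)
E
```

```text
time: 7.45
eef_pos: [0.6168, 0.1354, 0.2086]
eef_rot: [0.458, 3.107, -0.004]
ft_force: [0.8, -0.1, 0.4]
gripper_width: 0.7
finger_force: 0.0
0.12 [213.44448249  69.77402477] [105.05865986 114.7657578 ]
0.138 [214.89923965  49.16875966] [ 96.06375614 113.02926338]
0.143 [215.30826493  43.37530183] [ 93.50974552 112.53620361]
```

View pics/p2.png

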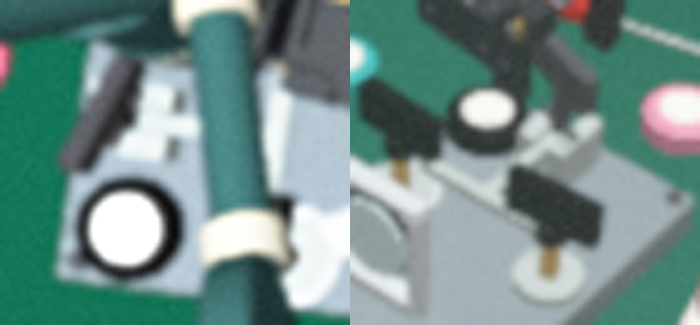

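```bash
python3 - <<'E'
from h import *
s=np.mean([camera("scene").astype(float) for _ in range(3)],0).astype(np.uint8)
k=9;x0,y0=335,135
b=cv2.resize(s[y0:y0+50,x0:x0+50],None,fx=k,fy=k,interpolation=cv2.INTER_CUBIC)
c=b.copy()
for img,l,t in((b,.018,1.2),(c,.023,1.2)):
    U=R.from_rotvec([0,0,-.151+t]).as_matrix()
    for z in(.085,.12):
        q=[(proj("scene",np.array([.5743,.2313,z+l])+U@[sx*.007,sy*.035,0])-[x0-.5,y0-.5])*k for sx,sy in((1,1),(1,-1),(-1,-1),(-1,1))]
        cv2.polylines(img,[np.int32(q)],True,(0,255,255),1)
cv2.imwrite("pics/p3.png",np.hstack([b[:,:395],c[:,:395]]))
E
```

```text
(no output)
```

View pics/p3.png

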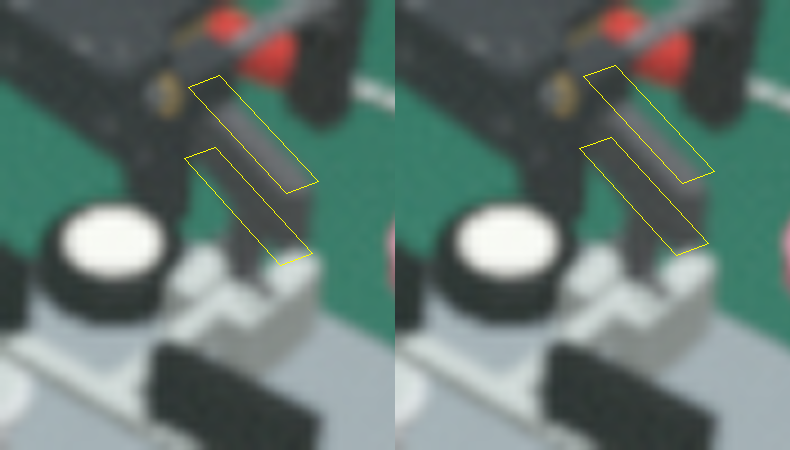

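The 0.018 outline (left) fits the bar, so the pin is resting in its notch. Next is wing a.

```bash
python3 -c "
from h import *
go([.6243,.128,.108],np.pi/2-.07)"
```

```text
shift [-0.0135 -0.0097  0.1193] turn z -0.221 tilt [-0.001  0.    -1.   ] j6 -1.094 t 7.7
```

```bash
python3 -m crank '[[[-0.0135,-0.0097,0],[0,0,-0.11],0.3],[[0,0,0],[0,0,-0.11],0.3],[[0,0,0.04],[0,0,0],0.3],[[0,0,0.04],[0,0,0],0.3],[[0,0,0.025],[0,0,0],0.3],[[0,0,0.014],[0,0,0],0.3],[[0,0,0],[0,0,0],0.3],[[0,0,0],[0,0,0],0.6]]' 25
python3 -m crank '[[[0,0,0],[0,0,0],1],[[0,0,0],[0,0,0],1],[[0,0,0],[0,0,0],1],[[0,0,0],[0,0,0],1],[[0,0,0],[0,0,0],1]]'
python3 -m crank '[[[0,0,0],[0,0,-0.1],1],[[0,0,0],[0,0,-0.1],1],[[0,0,0],[0,0,-0.1],1],[[0,0,0],[0,0,-0.1],1],[[0,0,0],[0,0,-0.09],1],[[0,0,0],[0,0,0],1],[[0,0,0],[0,0,0],1]]'
python3 -c "
from h import *
im=camera('top');print(spot(im));need(ray('top',*spot(im),.015))"
```

```text
time: 8.5
eef_pos: [0.6257, 0.1278, 0.0912]
eef_rot: [0.11, 3.139, 0.0]
ft_force: [0.2, -0.4, 0.8]
gripper_width: 0.632
finger_force: 0.0
time: 9.0
eef_pos: [0.6253, 0.1271, 0.0906]
eef_rot: [0.112, 3.139, 0.001]
ft_force: [1.3, 9.6, 3.4]
gripper_width: 0.18
finger_force: 5.6
time: 9.7
eef_pos: [0.6254, 0.1286, 0.0907]
eef_rot: [-0.653, 3.071, 0.004]
ft_force: [-0.6, 4.9, 1.4]
gripper_width: 0.158
finger_force: 25.0
(np.float64(392.40050062578223), np.float64(243.18648310387985))
spot err mm [ -4.2 -37.5] screw_a -0.02 screw_b -0.755
```

```bash
python3 -m crank '[[[0,0,0],[0,0,0],0.6],[[0,0,0],[0,0,0],0.3],[[0,0,0],[0,0,0],0.3],[[0,0,0],[0,0,0],0.3],[[0,0,-0.03],[0,0,0],0.3],[[0,0,-0.04],[0,0,0],0.3],[[0,0,0],[0,0,0],0.3]]'
python3 -c "
from h import *
im=camera('top');print(spot(im));need(ray('top',*spot(im),.015))
go([.4958,.147,.108],np.pi/2-.147)"
```

```text
time: 10.45
eef_pos: [0.6293, 0.1275, 0.1669]
eef_rot: [-0.651, 3.062, -0.001]
ft_force: [0.2, 0.0, 1.3]
gripper_width: 0.698
finger_force: 0.0
(np.float64(392.3936613844871), np.float64(243.19182652210176))
spot err mm [ -4.1 -37.6] screw_a -0.019 screw_b -0.755
shift [0.1131 0.0719 0.074 ] turn z 0.566 tilt [ 0.007  0.001 -1.   ] j6 -1.829 t 10.5
```

```bash
python3 -m crank '[[[0.0283,0.018,0],[0,0,0],0.3],[[0.0283,0.018,0],[0,0,0],0.3],[[0.0283,0.018,0],[0,0,0],0.3],[[0.0283,0.018,0],[0,0,0],0.3],[[0,0,0],[0,0,0.14],0.3],[[0,0,0],[0,0,0.14],0.3],[[0,0,0],[0,0,0.14],0.3],[[0,0,0],[0,0,0.146],0.3]]'
python3 -m crank '[[[0,0,0.03],[0,0,0],0.3],[[0,0,0.03],[0,0,0],0.3],[[0,0,0.014],[0,0,0],0.3],[[0,0,0],[0,0,0],0.3],[[0,0,0],[0,0,0],0.6],[[0,0,0],[0,0,0],1],[[0,0,0],[0,0,0],1],[[0,0,0],[0,0,0],1]]'
python3 -m crank '[[[0,0,0],[0,0,0],1],[[0,0,0],[0,0,0],1]]'
python3 -c "
from h import *
go([.4958,.147,.108],np.pi/2-.147)"
```

```text
time: 11.3
eef_pos: [0.4912, 0.1464, 0.1587]
eef_rot: [-0.24, -3.13, 0.001]
ft_force: [-0.6, 0.4, -0.2]
gripper_width: 0.698
finger_force: 0.0
time: 12.1
eef_pos: [0.4933, 0.1469, 0.0874]
eef_rot: [0.23, 3.131, 0.001]
ft_force: [-0.0, 0.2, -0.7]
gripper_width: 0.361
finger_force: 0.0
time: 12.3
eef_pos: [0.4929, 0.1475, 0.0867]
eef_rot: [0.232, 3.132, 0.003]
ft_force: [0.4, 14.2, -1.7]
gripper_width: 0.179
finger_force: 7.1
shift [-0.003  -0.0001 -0.0026] turn z -0.001 tilt [ 0.001  0.002 -1.   ] j6 -1.183 t 12.3
```

```bash
python3 -m crank '[[[0,0,0],[0,0,0],0.6],[[-0.003,0,-0.0026],[0,0,0],0.6],[[0,0,0],[0,0,0],1],[[0,0,0],[0,0,0],1],[[0,0,0],[0,0,0],1],[[0,0,0],[0,0,0],1],[[0,0,0],[0,0,0],1]]'
python3 -m crank '[[[0,0,0],[0,0,0.11],1],[[0,0,0],[0,0,0.11],1],[[0,0,0],[0,0,0.11],1],[[0,0,0],[0,0,0.11],1],[[0,0,0],[0,0,0.11],1],[[0,0,0],[0,0,0.11],1],[[0,0,0],[0,0,0.095],1],[[0,0,0],[0,0,0],1]]'
python3 -m crank '[[[0,0,0],[0,0,0],1]]'
python3 -c "
from h import *
im=camera('top');print(spot(im));need(ray('top',*spot(im),.015))"
```

```text
time: 13.0
eef_pos: [0.4959, 0.1482, 0.089]
eef_rot: [0.232, 3.132, 0.006]
ft_force: [1.8, 7.7, -1.8]
gripper_width: 0.157
finger_force: 25.0
time: 13.8
eef_pos: [0.496, 0.1482, 0.089]
eef_rot: [-1.373, -2.825, -0.006]
ft_force: [1.5, 8.3, -1.3]
gripper_width: 0.154
finger_force: 25.0
time: 13.9
eef_pos: [0.496, 0.1482, 0.089]
eef_rot: [-1.37, -2.827, -0.006]
ft_force: [0.6, 8.9, -1.8]
gripper_width: 0.156
finger_force: 25.0
(np.float64(405.74713418745785), np.float64(244.00539447066757))
spot err mm [-0.7  1. ] screw_a -0.015 screw_b 0.019
```

```bash
python3 -m crank '[[[0,0,0],[0,0,0],0.6],[[0,0,0],[0,0,0],0.3],[[0,0,0],[0,0,0],0.3],[[0,0,0],[0,0,0],0.3],[[0,0,-0.04],[0,0,0],0.3],[[0,0,-0.045],[0,0,0],0.3],[[0,0,0],[0,0,0],0.3]]' 60
python3 - <<'E'
from h import *
im=camera('top');need(ray('top',*spot(im),.015))
cv2.imwrite("pics/p4.png",cv2.resize(im[210:300,345:435],None,fx=6,fy=6,interpolation=cv2.INTER_CUBIC))
go([.5745,.231,.126],-.151+1.2)
E
```

```text
time: 14.65
eef_pos: [0.4999, 0.1472, 0.1807]
eef_rot: [1.365, 2.819, 0.012]
ft_force: [0.7, 0.8, -0.5]
gripper_width: 0.701
finger_force: 0.0
spot err mm [-0.7  1. ] screw_a -0.015 screw_b 0.019
shift [0.0191 0.1115 0.0713] turn z -0.38 tilt [ 0.008  0.002 -1.   ] j6 -0.43 t 14.7
```

View pics/p4.png

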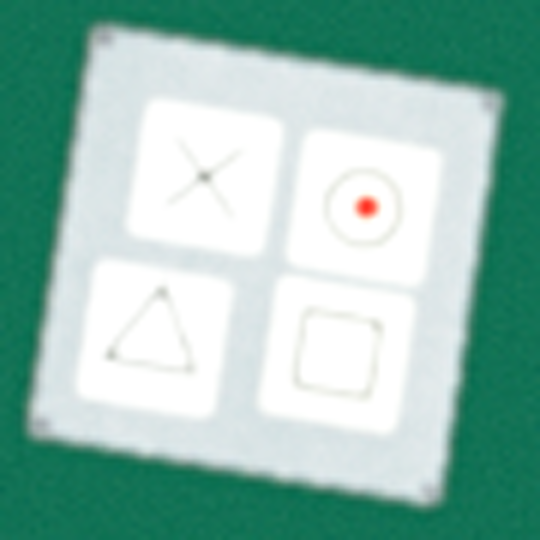

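The spot at (367,207) is centred in the circle. Now I go back to the pin.

```bash
python3 -m crank '[[[0.0064,0.0372,0],[0,0,0],0.3],[[0.0064,0.0372,0],[0,0,0],0.3],[[0.0064,0.0372,0],[0,0,0],0.3],[[0,0,0],[0,0,-0.13],0.3],[[0,0,0],[0,0,-0.13],0.3],[[0,0,0],[0,0,-0.12],0.3],[[0,0,0],[0,0,0],0.3],[[0,0,0],[0,0,0],0.3]]'
python3 -c "
from h import *
go([.5745,.231,.126],-.151+1.2)"
```

```text
time: 15.5
eef_pos: [0.5703, 0.2302, 0.1725]
eef_rot: [-0.814, -3.032, 0.002]
ft_force: [-0.2, 0.7, -0.1]
gripper_width: 0.698
finger_force: 0.0
shift [-0.0033  0.0029  0.0652] turn z -0.003 tilt [-0.002 -0.001 -1.   ] j6 -0.703 t 15.5
```

```bash
python3 -m crank '[[[-0.0033,0.0029,0.02],[0,0,0],0.3],[[0,0,0.03],[0,0,0],0.3],[[0,0,0.017],[0,0,0],0.3],[[0,0,0],[0,0,0],0.3],[[0,0,0],[0,0,0],0.6],[[0,0,0],[0,0,0],1],[[0,0,0],[0,0,0],1],[[0,0,0],[0,0,0],1]]' 60
python3 -m crank '[[[0,0,0],[0,0,0],1],[[0,0,0],[0,0,0],1],[[0,0,0],[0,0,0],1]]'
python3 -m crank '[[[0,0,-0.004],[0,0,0],1],[[0,0,-0.004],[0,0,0],1],[[0,0,-0.002],[0,0,0],1],[[0,0,0],[0,0,0],1],[[0,0,0],[0,0,0],1]]'
```

```text
time: 16.3
eef_pos: [0.5761, 0.2317, 0.1081]
eef_rot: [0.81, 3.033, 0.002]
ft_force: [-0.1, -0.3, 0.3]
gripper_width: 0.36
finger_force: 0.0
time: 16.6
eef_pos: [0.5758, 0.2315, 0.1072]
eef_rot: [0.81, 3.034, 0.001]
ft_force: [0.7, -0.6, 1.2]
gripper_width: 0.151
finger_force: 60.0
time: 17.1
eef_pos: [0.5753, 0.2314, 0.1135]
eef_rot: [-0.81, -3.035, 0.0]
ft_force: [8.1, 2.6, -17.5]
gripper_width: 0.155
finger_force: 60.0
```

```bash
python3 -m crank '[[[0,0,-0.004],[0,0,0],1],[[0,0,0],[0,0,0],1],[[0,0,0],[0,0,0.12],1],[[0,0,0],[0,0,0.13],1],[[0,0,0],[0,0,0.13],1],[[0,0,0],[0,0,0.13],1],[[0,0,0],[0,0,0.13],1]]'
python3 -m crank '[[[0,0,0],[0,0,0.13],1],[[0,0,0],[0,0,0.13],1],[[0,0,0],[0,0,0.13],1],[[0,0,0],[0,0,0.13],1],[[0,0,0],[0,0,0.04],1],[[0,0,0],[0,0,0],1],[[0,0,0],[0,0,0],1]]'
python3 -c "
from h import *
s,M=tool();print(s['moment'],np.arctan2(M[1,1],M[0,1])+.151)"
```

```text
time: 17.8
eef_pos: [0.5749, 0.231, 0.117]
eef_rot: [-1.731, -2.621, 0.002]
ft_force: [8.2, 0.8, -18.2]
gripper_width: 0.152
finger_force: 60.0
time: 18.5
eef_pos: [0.5743, 0.2309, 0.1167]
eef_rot: [-2.382, -2.047, 0.004]
ft_force: [7.5, 2.1, -17.1]
gripper_width: 0.15
finger_force: 60.0
[ 0.32686406 -1.17420078 -0.03936694] -0.00019834706001825575
```

```bash
python3 -m crank '[[[0,0,0.006],[0,0,0],1],[[0,0,0.006],[0,0,0],1],[[0,0,0.006],[0,0,0],1],[[0,0,0.006],[0,0,0],1],[[0,0,0.005],[0,0,0],1],[[0,0,0.003],[0,0,0],1],[[0,0,0],[0,0,0],1],[[0,0,0],[0,0,0],1]]'
python3 -c "
from h import *
s,M=tool();print(s['moment'],np.arctan2(M[1,1],M[0,1])+.151)
im=camera('top');need(ray('top',*spot(im),.015))"
```

```text
time: 19.3
eef_pos: [0.5748, 0.2313, 0.0893]
eef_rot: [-2.382, -2.047, 0.002]
ft_force: [-2.4, -0.6, 2.9]
gripper_width: 0.155
finger_force: 60.0
[-0.18326886  0.45414613 -0.02825426] 6.978544730615321e-05
spot err mm [-0.7  0.9] screw_a -0.014 screw_b 0.017
```

Home, with a slight upward reaction on the tool. I release and clear the area.

```bash
python3 -m crank '[[[0,0,0],[0,0,0],0.6],[[0,0,0],[0,0,0],0.3],[[0,0,0],[0,0,0],0.3],[[0,0,0],[0,0,0],0.3],[[0,0,-0.04],[0,0,0],0.3],[[0,0,-0.05],[0,0,0],0.3],[[0,0,-0.05],[0,0,0],0.3],[[0,0,0],[0,0,0],0.3]]'
python3 -m crank '[[[0,0,-0.03],[0,0,0],0.3],[[0,0,0],[0,0,0],0.3],[[0,0,0],[0,0,0],0.3]]'
python3 - <<'E'
from h import *
im=camera('top');need(ray('top',*spot(im),.015))
s=camera("scene");k=9;x0,y0=335,135
b=cv2.resize(s[y0:y0+60,x0:x0+60],None,fx=k,fy=k,interpolation=cv2.INTER_CUBIC)
U=R.from_rotvec([0,0,-.151]).as_matrix()
for z in(.085,.12):
    q=[(proj("scene",np.array([.5743,.2313,z])+U@[sx*.007,sy*.035,0])-[x0-.5,y0-.5])*k for sx,sy in((1,1),(1,-1),(-1,-1),(-1,1))]
    cv2.polylines(b,[np.int32(q)],True,(0,255,255),1)
cv2.imwrite("pics/p5.png",b)
E
```

```text
time: 20.15
eef_pos: [0.5803, 0.2332, 0.2386]
eef_rot: [2.378, 2.044, 0.024]
ft_force: [1.1, 1.0, 1.5]
gripper_width: 0.704
finger_force: 0.0
time: 20.45
eef_pos: [0.5756, 0.2315, 0.2588]
eef_rot: [2.382, 2.047, 0.002]
ft_force: [-0.5, -0.0, -1.0]
gripper_width: 0.7
finger_force: 0.0
spot err mm [-0.7  0.9] screw_a -0.014 screw_b 0.018
```

View pics/p5.png

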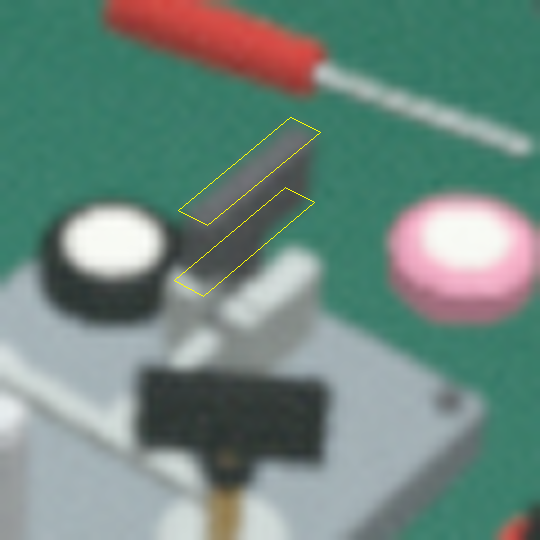

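The bar matches the home outline, the caps are undisturbed and the spot is about 1 mm from the circle's centre.

```bash
python3 -c "
from cell import arm
print(arm.finish_job())"
```

```text
the job is handed in; nothing more can be done
None
```

The job is handed in, though no verdict came back: in the last images the pin was home, the spot was about 1 mm from the round outline's centre, and I saw nothing else on the bench displaced.

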